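Lay the amplifier module down on its stand

TASK

On the raised service stand a tall finned amplifier module stands on end. Without gripping or lifting it, tip it over, away from the stop bar, with the fingers, supporting it on the way down so that it lands gently, until it lies flat on the deck with its fins up. Then push it along the deck until its foot end sits squarely against the stop bar, and come away, leaving everything else where it is.

Things in the scene. Friction and masses are not known exactly. Their poses are not given: they have to be found in the camera images.
- stand: Fixed aluminium service stand, 200 (x) by 200 (y) mm, deck 50 mm above the table. Origin: centre of its underside, on the table; x points from its open end (-100 mm, no rim), seen from the robot the right one, to its left end. Across the left end lies a dark stop bar, 20 mm thick, 170 mm long (y), 25 mm high above the deck; its face towards the deck is at x = +80 mm.
- amp: Loose grey amplifier module, 40 (x) by 70 (y) by 200 mm (z), 0.35 to 0.65 kg, centre of mass about 75 mm from the foot. Origin: centre of its foot face; z runs from foot to top end; black fins on the +x side (within the 40 mm), flat cover on the -x side. At the start it stands on the deck, fins 6 to 16 mm from the stop bar. Lying as wanted: x axis up, z axis away from the bar.
- amp_edge (a point): Middle of the module's lower edge on the flat-cover side, 20 mm from the foot's centre. It tips about this edge, which friction keeps in place on the deck and which must stay down on it. Just tipped, the foot is thus about 50 mm short of the stop bar.
- amp_top (a point): Centre of the module's top end face, 200 mm from the foot. Just tipped, this end sticks out over the open end of the deck by about 70 mm, with 50 mm of free height above the table below it, room for a finger.
- handheld: Bystander: black handheld radio standing upright on the table to the left, behind the stop bar, 35 by 58 by 115 mm plus a 65 mm aerial. Origin: centre of its underside.
- plug: Bystander: headphone plug, 68 mm long, 18 mm thick, lying on the deck beside the module, near the deck's edge towards the robot (+y). Origin: under its middle.
- mug: Bystander: white mug, 80 mm across and 90 mm high, on the table beyond the stand. Origin: centre of its underside.
- driver: Bystander: screwdriver lying on the table between the robot and the stand.
- bowl: Bystander: empty white bowl, 150 mm across and 50 mm high, on the table to the right. Origin: centre of its underside.
- headset: Bystander: headset lying on the table to the left, two ear cups 84 mm across and a headband. Origin: on the table between the cups.

How it is judged:
At the end, for the whole second after the job is handed in: The module lies flat on the deck (within 0.06 rad), fins up, square to the stop bar within 0.1 rad, its foot face within 5 mm of the bar and its foot's centre within 60 mm of the bar's middle, at rest (angle between amp's own x axis and vertical below 0.06 rad and x of amp in the frame of stand between 0.075 and 0.085 m and z of amp in the frame of stand between 0.064 and 0.076 m and y of amp in the frame of stand between -0.06 and 0.06 m and angle between the z axis of amp and the x axis of stand, either way round below 0.1 rad and linear speed of amp below 0.02 m/s and angular speed of amp below 0.1 rad/s); the robot touches nothing.
It fails at once if the module drops or slams over (turns faster than 3.5 rad/s, as in a fall of its far end by more than about 15 mm onto the deck) (angular speed of amp above 3.5 rad/s).
It fails at once if the module is lifted: the edge it tips about rises more than 12 mm off the deck (height (world z) of amp_edge above 0.062 m).
It fails at once if the module is gripped hard: the fingers press on it with more than 30 N (contact force between the fingers and amp above 30 N).
It fails at once if the module leaves the stand (its far end falls more than 20 mm below the deck) (height (world z) of amp_top below 0.03 m).
It fails at once if a bystander is moved more than 25 mm (distance of any of handheld, plug, mug, driver, bowl, headset from where it was at the start of the episode above 0.025 m).
It also fails if it takes over 64 s, if anything falls off the work surface, if the arm or the gripper's body presses on something with over 40 N, if the wrist force passes 120 N, or if a joint passes its speed limit or range.

ROBOT

A 6-joint arm with a two-finger parallel gripper is mounted at the origin on the work surface. World frame = base frame: x ahead of the robot, y to its left, z up, the work surface at z = 0. Lengths are in m, angles in rad, forces in N, time in s.
With the tool pointing down it reaches from about 0.225 to 0.875 m from the base axis. Payload 3.4 kg.
Tool frame: the origin (TCP) lies at the very end of the fingers, on their centre line; the grasp point (between the pads) lies 19 mm behind it; z points along the fingers, y is the line along which they close (so a half turn about z gives the same grasp; the last joint's range is limited). The gripper opens to 85 mm and grips with 20 to 120 N. Pads are 22 mm wide; open, the fingers measure 114 mm over their backs; the gripper's body (76 mm by 85 mm) begins 54 mm behind the grasp point. The pads swing forward as they close: fully open they stand 13 mm farther back than shut.
Start: joints at [-1.31, 0.276, 1.505, -0, 1.361, -0.121], TCP at [0.214, -0.534, 0.231] pointing down, gripper open.
Joint ranges: [-2.89, 2.89], [-0.75, 2.08], [0.22, 2.7], [-1.18, 4.32], [0.11, 2.71], [-2.7, 2.7]. Speed limits (rad/s): [2.57, 2.57, 3.14, 3.14, 3.14, 3.14].

INTERFACE

Orientations are given as a unit quaternion [w, x, y, z].
In Python, from rig import manip, get_image, camera_info gives the robot as it stands. The module is installed in compiled form; this text tells all that it offers.
- The arm moves only by the shell command python3 -m crank 'ROWS' [FORCE]. ROWS is a JSON object of lists of equal length, an entry for each row: "translation": the shift along the tool's x, y, z in mm, a list of three; "roll": the turn about the tool's z in rad; "fingers": the opening, from 0 (shut) to 1 (fully open). A call has 1 to 8 rows; each row shifts and turns the commanded pose from where the row before left it, along the tool's axes as they then stand; what a row does not reach is not made up. A row lasts 1/10 s, in which the tool goes at most 50 mm and 8.59 degrees, less where a joint would pass 70% of its speed; a pose out of reach is approached as far as the arm can. A call is refused whole if a number of a shift passes 50 or a number of a turn 0.15, either way. A call with a gripper value outside its range is refused whole. The fingers move at their own pace and stop on an object; FORCE is the grip in N (left out, the last holds). Time passes only in rows, so rows that do not move let the fingers close. It gives the time, the measured TCP pose, the force, the opening and the grip force at its end, in the units of the state.
- manip.get_state(): the state, without advancing time (a new reading comes with each control period).
- get_image(name): name is "scene" or "top" or "wrist"; returns the picture (420x560x3 uint8, blue, green, red); there is no depth.
- camera_info(name): a dict with "mtx" (3x3 intrinsics, pixels), "rvec" (rotation vector, rad) and "tvec" (3), from world to camera coordinates, as OpenCV has them. Camera axes: x right, y down, z forward; pixel columns grow to the right and rows downward; lengths in m; the calibration is good to about 2 mm. A picture is of the moment at which its call begins: read the wrist's pose just before it. camera_info takes no time and is no camera call; for the wrist camera it gives the pose at the moment of the call.
- manip.sign_off(): hands the job in; it is judged then, once.
The state is a dict: "clock": time; "qpos": joint angles; "qd": joint speeds; "effort": joint torques, N m; "position": TCP position; "ee_rot": TCP orientation; "contact_force": force on the tool from outside, world axes, zero at the start; "moment": the same for the moment, N m; "width": finger opening in m; "gripper_force": force on a finger pad.
Only numpy, scipy, OpenCV 4.12 (cv2) and the standard library are available. Lean on these libraries where they do the work, as an engineer would, in place of code of your own. Each camera call takes 0.05 s, during which the arm holds its last target. There are 200 camera calls.

## Working session

There is one attempt and no reset: what is moved stays moved. The work goes in short steps, Python scripts to look and compute and a shell command to move; the robot and the scene stay as the last step left them, time stands still between calls to the robot, and variables do not carry over. Pictures are saved under pics/ and viewed, at most 10 in all, crops included, and the job is handed in when it is done.

```bash
mkdir -p pics; ls
python3 - <<'E'
from rig import manip,get_image,camera_info
import cv2,numpy as np
np.set_printoptions(precision=4,suppress=True)
s=manip.get_state();print({k:np.round(v,3) for k,v in s.items()})
ims=[]
for n in ("scene","top"):
    im=get_image(n);cv2.imwrite(f"pics/{n}0.png",im)
    i=camera_info(n);print(n,i);R=cv2.Rodrigues(np.array(i["rvec"],float))[0];print(-R.T@np.array(i["tvec"]).ravel())
E
```

```text
pics
{'clock': np.float64(0.0), 'qpos': array([-1.31 ,  0.277,  1.506,  0.   ,  1.361, -0.121]), 'qd': array([-0.   ,  0.   , -0.   , -0.   ,  0.   ,  0.001]), 'effort': array([ -0.   , -41.677, -24.58 ,  -0.   ,   0.011,   0.   ]), 'position': array([ 0.214, -0.533,  0.23 ]), 'ee_rot': array([-0.001,  0.982,  0.19 , -0.   ]), 'contact_force': array([ 0.194, -0.453, -0.024]), 'moment': array([0.017, 0.019, 0.058]), 'gripper_force': np.float64(0.0), 'width': np.float64(0.086)}
scene {'mtx': array([[421.7478,   0.    , 281.6889],
       [  0.    , 421.7478, 214.0895],
       [  0.    ,   0.    ,   1.    ]]), 'rvec': array([ 1.2207,  2.1535, -1.1094]), 'tvec': array([ 0.2855, -0.1331,  1.6909])}
[1.37   0.5276 0.8963]
top {'mtx': array([[538.9864,   0.    , 272.8323],
       [  0.    , 538.9864, 214.5796],
       [  0.    ,   0.    ,   1.    ]]), 'rvec': array([ 2.1146, -2.1749,  0.0984]), 'tvec': array([0.0292, 0.5338, 1.4963])}
[ 0.3489 -0.0283  1.5499]
```

View pics/scene0.png

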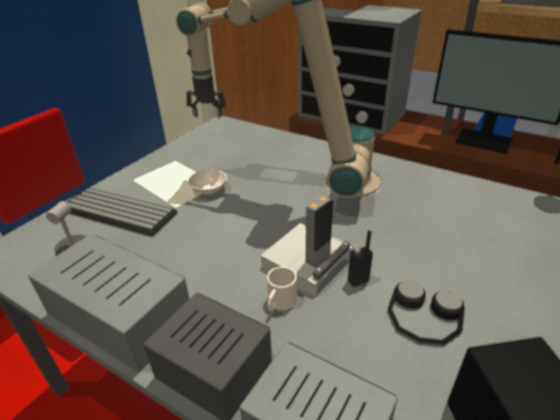

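View pics/top0.png

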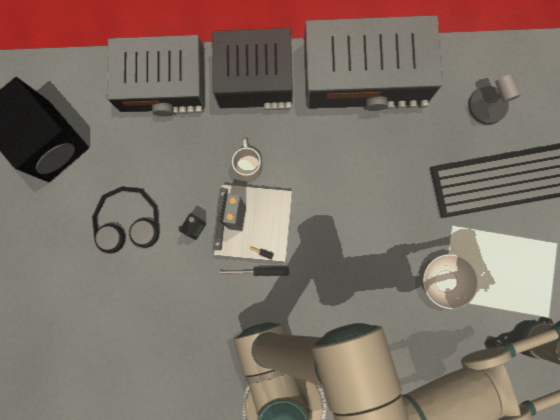

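The scene view shows the module upright on the stand near the bar, with the mug and radio close by. In the top view the stand spans about px (214–292, 185–262), with the bar on the left, the module top at (234,210) and the plug at (262,252). I'll enlarge that area.

Run:
```python
import cv2
a=cv2.imread("pics/top0.png")[130:290,165:310]
cv2.imwrite("pics/c1.png",cv2.resize(a,None,fx=3.75,fy=3.75,interpolation=cv2.INTER_CUBIC))
```

```text
(no output)
```

View pics/c1.png

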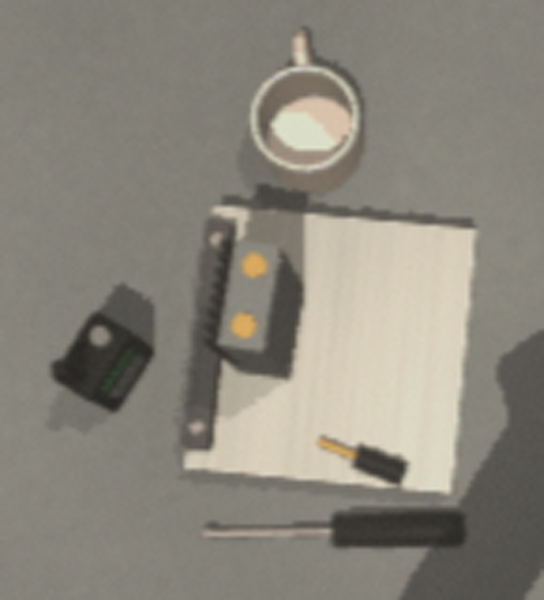

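Crop: deck corners at about TL (217,207), TR (476,227), BR (452,493), BL (184,468). The module's grey top runs (283,247)–(267,352) on the cover side, and the plug spans (320,440)–(405,470).

```bash
cat > h.py <<'E'
import cv2,numpy as np
from rig import manip,get_image,camera_info
np.set_printoptions(precision=4,suppress=True)
def unproj(n,uv,z):
    i=camera_info(n);R=cv2.Rodrigues(np.array(i["rvec"],float))[0];t=np.array(i["tvec"]).ravel()
    d=R.T@np.linalg.inv(i["mtx"])@np.array([*uv,1.]);c=-R.T@t
    return c+d*(z-c[2])/d[2]
def proj(n,P):
    i=camera_info(n);return cv2.projectPoints(np.atleast_2d(np.array(P,float)),np.array(i["rvec"],float),np.array(i["tvec"],float),i["mtx"],None)[0][:,0]
E
python3 - <<'E'
from h import *
f=lambda u,v,z:unproj("top",(u/3.75+165-.37,v/3.75+130-.37),z)
print("deck");D=[f(*p,.05) for p in [(217,207),(476,227),(452,493),(184,468)]];print(np.array(D),np.mean(D,0))
for a,b in [(0,1),(1,2),(2,3),(3,0)]:
    d=D[b]-D[a];print(np.linalg.norm(d),np.arctan2(d[1],d[0]))
print("top");T=[f(*p,.25) for p in [(236,243),(283,247),(267,352),(219,348)]];print(np.array(T))
for a,b in [(0,1),(1,2),(2,3),(3,0)]:
    d=T[b]-T[a];print(np.linalg.norm(d),np.arctan2(d[1],d[0]))
print("bar face top",f(235,225,.075),f(209,450,.075))
print("plug",f(320,440,.059),f(405,470,.059))
print("radio",f(100,360,.115),"mug",f(303,120,.09), "driver",f(205,530,.01),f(465,527,.015))
E
```

```text
deck
[[ 0.6214  0.1541  0.05  ]
 [ 0.6    -0.0409  0.05  ]
 [ 0.4013 -0.0171  0.05  ]
 [ 0.4253  0.1816  0.05  ]] [0.512  0.0694 0.05  ]
0.19608793242775133 -1.68035762674508
0.20004570214213083 3.0223773289582834
0.20012039152645794 1.4507176638137091
0.19802116933284758 -0.13962628782652126
top
[[0.5608 0.1177 0.25  ]
 [0.5572 0.087  0.25  ]
 [0.4887 0.0987 0.25  ]
 [0.4922 0.1298 0.25  ]]
0.030904306032599343 -1.687536083794396
0.06952293532682007 2.972591328096195
0.03136929863212032 1.4580168943693321
0.06967277820682102 -0.17556953983076912
bar face top [0.6029 0.1378 0.075 ] [0.4367 0.1596 0.075 ]
plug [0.4427 0.0792 0.059 ] [0.4189 0.017  0.059 ]
radio [0.501 0.232 0.115] mug [0.6772 0.0846 0.09  ] driver [0.3798 0.1718 0.01  ] [ 0.3767 -0.0259  0.015 ]
```

```bash
cat >> h.py <<'E'
from scipy.spatial.transform import Rotation as Ro
S0=np.array([.512,.0694,.05]);A=1.449
xs=np.array([np.cos(A),np.sin(A),0]);ys=np.array([-np.sin(A),np.cos(A),0])
def w2s(p): p=np.array(p)-S0; return np.array([p@xs,p@ys,p[2]])   # stand axes, z above deck
def s2w(p): return S0+p[0]*xs+p[1]*ys+np.array([0,0,p[2]])
def st():
    s=manip.get_state();q=s["ee_rot"];R=Ro.from_quat([*q[1:],q[0]]).as_matrix()
    f=np.array(s["contact_force"]);y=R[:,1]
    print("t %.1f stand mm"%s["clock"],np.round(w2s(s["position"])*1e3,1),"yawY %.3f"%np.arctan2(y[1],y[0]),"F xs,ys,z",np.round([f@xs,f@ys,f[2]],2),"w %.3f g %.1f q6 %.2f"%(s["width"],s["gripper_force"],s["qpos"][5]))
    return np.array(s["position"]),R
def to(p):
    pos,R=st();print("tool delta mm",np.round(R.T@(s2w(np.array(p)/1e3)-pos)*1e3,1))
if __name__=="__main__":
    import sys
    to([float(a) for a in sys.argv[1:4]]) if len(sys.argv)>3 else st()
E
python3 -m crank '{"translation":[[0,0,-30],[0,0,-30],[0,0,-30],[0,0,-30],[0,0,0]],"roll":[0.13,0.13,0.13,0.13,0],"fingers":[1,1,1,1,1]}'
python3 - <<'E'
from h import *
print(w2s([.534,.1117,.25])*1e3)
E
python3 h.py 44 -12 300
```

```text
clock: 0.6
position: [0.2147, -0.5353, 0.3556]
ee_rot: [0.004, 0.998, -0.07, 0.001]
contact_force: [0.5, -0.1, -0.0]
width: 0.0854
gripper_force: 0.0
[ 44.6595 -16.6978 200.    ]
t 0.6 stand mm [-636.3  221.6  305.6] yawY -1.710 F xs,ys,z [-0.02 -0.56 -0.01] w 0.085 g 0.0 q6 0.40
tool delta mm [ 221.4 -684.4    1.1]
```

```bash
python3 -m crank '{"translation":[[14,-42,0],[14,-42,0],[14,-42,0],[14,-42,0],[14,-42,0],[14,-42,0],[14,-42,0],[14,-42,0]],"roll":[0,0,0,0,0,0,0,0],"fingers":[1,1,1,1,1,1,1,1]}' >/dev/null
python3 -m crank '{"translation":[[14,-42,0],[14,-42,0],[14,-42,0],[14,-42,0],[14,-42,0],[14,-42,0],[0,0,0],[0,0,0]],"roll":[0,0,0,0,0,0,0,0],"fingers":[1,1,1,1,1,1,1,1]}' >/dev/null
python3 h.py 44 -16 280
```

```text
t 2.2 stand mm [-49.3  17.2 300. ] yawY -1.706 F xs,ys,z [-0.16  0.71 -0.4 ] w 0.085 g 0.0 q6 1.61
tool delta mm [ 32.  -93.8  19.8]
```

```bash
python3 -m crank '{"translation":[[10,-31,4],[10,-31,4],[10,-31,4],[0,0,0],[0,0,0]],"roll":[0,0,0,0,0],"fingers":[1,1,1,1,1]}' >/dev/null
python3 h.py 44 -16 250
python3 - <<'E'
from h import *
for n in("scene","wrist"): 
    im=get_image(n);cv2.imwrite(f"pics/{n}1.png",im)
s=cv2.imread("pics/scene1.png")[130:310,230:410]
w=cv2.imread("pics/wrist1.png")
cv2.imwrite("pics/m1.png",np.hstack([cv2.resize(s,(400,400),interpolation=cv2.INTER_CUBIC),cv2.resize(w,(400,300)).copy() if 0 else cv2.copyMakeBorder(cv2.resize(w,(400,300)),0,100,0,0,0)]))
E
```

```text
t 2.7 stand mm [ 41.1 -14.5 288.6] yawY -1.709 F xs,ys,z [-1.11  0.33  0.03] w 0.086 g 0.0 q6 1.78
tool delta mm [ 1.5 -2.9 38.6]
```

View pics/m1.png

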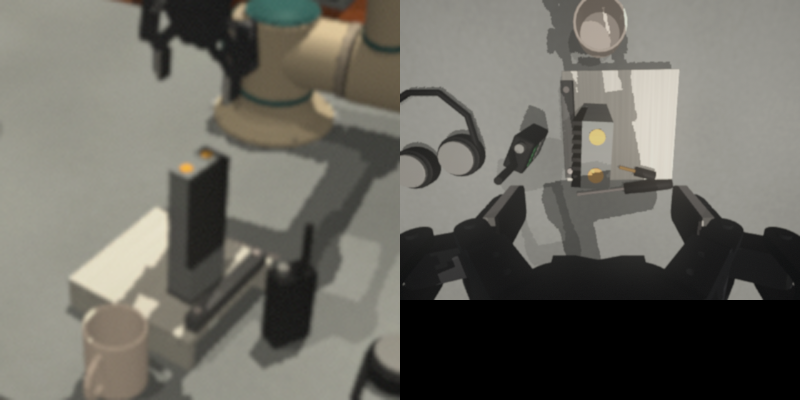

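Left (scene): the gripper hangs above and towards the robot, and the module stands clear of the bar. Right (wrist): the module's top is between the fingers, grey top edges at (582,122), (613,122), (612,187) and (583,187). I'll check the position with those points.

Run:
```python
from h import *
for u,v in [(582,122),(613,122),(612,187),(578,187)]:
    print(np.round(w2s(unproj("wrist",((u-400)*1.4,v*1.4),.25))*1e3,1))
for u,v in [(679,69),(670,180),(573,80)]:
    print("deck",np.round(w2s(unproj("wrist",((u-400)*1.4,v*1.4),.05))*1e3,1))
```

```text
[ 56.  -44.7 200. ]
[ 26.2 -44.2 200. ]
[ 27.4  23.7 200. ]
[ 62.6  23.  200. ]
deck [ -97.5 -100.    -0. ]
deck [-94.2 102.1  -0. ]
deck [ 82.8 -85.5  -0. ]
```

```bash
python3 -m crank '{"translation":[[1,-5,25],[0,0,25],[0,0,25],[0,0,25],[0,0,25],[0,0,7],[0,0,0]],"roll":[0,0,0,0,0,0,0],"fingers":[1,1,1,1,1,1,1]}' >/dev/null
python3 h.py 46 -16 157
python3 -m crank '{"translation":[[0,0,0],[0,0,0],[0,0,0]],"roll":[0,0,0],"fingers":[0.7,0.7,0.7]}' >/dev/null
python3 h.py 46 -16 157
```

```text
t 3.5 stand mm [ 46.3 -15.3 156.8] yawY -1.710 F xs,ys,z [0.28 0.41 0.05] w 0.085 g 0.0 q6 1.79
tool delta mm [ 0.7  0.3 -0.2]
t 3.8 stand mm [ 47.5 -16.6 158.6] yawY -1.709 F xs,ys,z [ 0.65  0.03 -0.04] w 0.060 g 0.0 q6 1.79
tool delta mm [-0.6  1.5  1.5]
```

```bash
python3 -m crank '{"translation":[[0,5,0],[0,5,0],[0,4,0],[0,4,0]],"roll":[0,0,0,0],"fingers":[0.7,0.7,0.7,0.7]}' >/dev/null; python3 h.py
python3 -m crank '{"translation":[[0,4,0],[0,4,0],[0,4,0],[0,4,0]],"roll":[0,0,0,0],"fingers":[0.7,0.7,0.7,0.7]}' >/dev/null; python3 h.py
python3 - <<'E'
from h import *
cv2.imwrite("pics/s2.png",cv2.resize(get_image("scene")[130:310,230:410],(540,540),interpolation=cv2.INTER_CUBIC))
E
```

```text
t 4.2 stand mm [ 29.1 -15.7 157.4] yawY -1.709 F xs,ys,z [0.21 0.09 0.36] w 0.060 g 0.3 q6 1.76
t 4.6 stand mm [ 13.  -15.3 157.2] yawY -1.709 F xs,ys,z [-0.03  0.17  0.53] w 0.060 g 0.2 q6 1.73
```

View pics/s2.png

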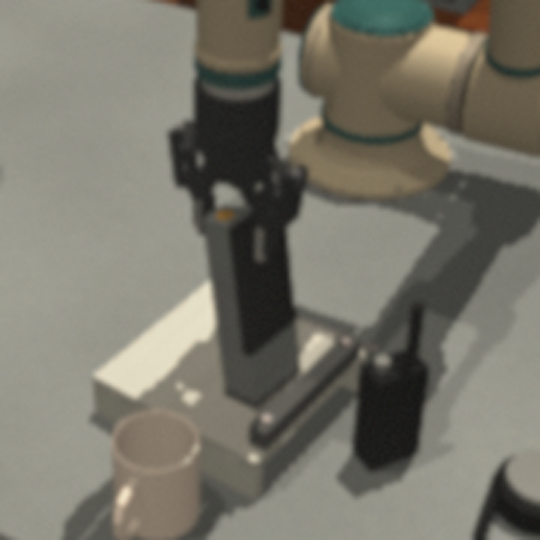

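The module is leaning to the left between the fingers, its edge still at the same place on the deck; it's about 8° over. I'll continue past balance onto the cover-side finger.

```bash
python3 -m crank '{"translation":[[0,4,0],[0,4,0],[0,4,0],[0,3,0],[0,3,0],[0,3,0],[0,3,0]],"roll":[0,0,0,0,0,0,0],"fingers":[0.7,0.7,0.7,0.7,0.7,0.7,0.7]}' >/dev/null; python3 h.py
python3 -m crank '{"translation":[[0,3,0],[0,3,0],[0,2,0],[0,0,0],[0,0,0]],"roll":[0,0,0,0,0],"fingers":[0.7,0.7,0.7,0.7,0.7]}' >/dev/null; python3 h.py
```

```text
t 5.3 stand mm [-10.8 -15.  157.3] yawY -1.709 F xs,ys,z [ 0.86 -0.73 -0.04] w 0.060 g 0.0 q6 1.69
t 5.8 stand mm [-18.6 -14.9 157.3] yawY -1.709 F xs,ys,z [-1.   -0.23  0.97] w 0.060 g 0.2 q6 1.67
```

```bash
python3 -m crank '{"translation":[[0,3,1.5],[0,3,1.5],[0,3,1.5],[0,3,1.5],[0,3,2],[0,3,2],[0,0,0],[0,0,0]],"roll":[0,0,0,0,0,0,0,0],"fingers":[0.75,0.8,0.85,0.9,0.95,1,1,1]}' >/dev/null; python3 h.py
python3 - <<'E'
from h import *
cv2.imwrite("pics/s3.png",cv2.resize(get_image("scene")[130:310,230:410],(540,540),interpolation=cv2.INTER_CUBIC))
E
```

```text
t 6.7 stand mm [-36.7 -14.6 147.2] yawY -1.709 F xs,ys,z [-0.48 -0.15 -0.08] w 0.086 g 0.3 q6 1.64
```

View pics/s3.png

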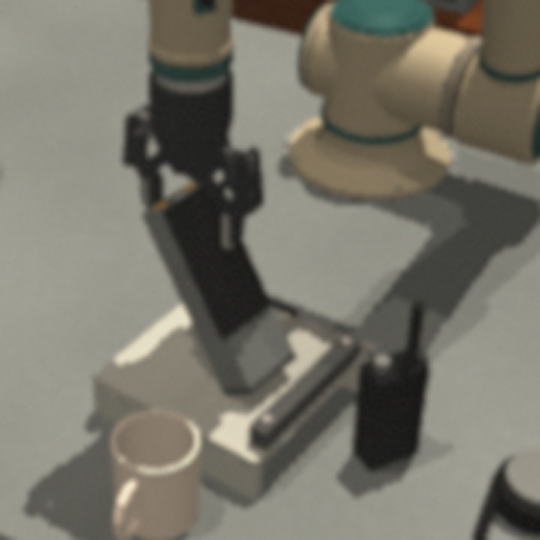

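The module leans about 58° up from the deck, resting on the left finger, with its edge still in place. Next I'll roll the gripper a quarter turn about that finger so both fingers end up beyond the module's end.

Run:
```python
from h import *
n=16;al=np.linspace(0,np.pi/2,n+1)
c=np.c_[42.5*np.cos(al)-11*np.sin(al), 42.5*np.sin(al)] # xs, ys
for k in range(n):
    d=c[k+1]-c[k];a=al[k]
    ty=np.array([-np.cos(a),-np.sin(a)]);tx=np.array([np.sin(a),-np.cos(a)])  # tool axes in (xs,ys)
    print(np.round([d@tx,d@ty],1),end=" ")
```

```text
[-4.2  1.3] [-4.3  1.3] [-4.4  1.2] [-4.5  1.2] [-4.5  1.1] [-4.6  1. ] [-4.6  0.9] [-4.7  0.8] [-4.7  0.7] [-4.7  0.6] [-4.6  0.5] [-4.6  0.4] [-4.5  0.3] [-4.4  0.3] [-4.3  0.2] [-4.2  0.2]
```

```bash
python3 -m crank '{"translation":[[0,0,3],[0,0,3]],"roll":[0,0],"fingers":[1,1]}' >/dev/null
python3 -m crank '{"translation":[[-4.2,1.3,0],[-4.3,1.3,0],[-4.4,1.2,0],[-4.5,1.2,0],[-4.5,1.1,0],[-4.6,1,0],[-4.6,0.9,0],[-4.7,0.8,0]],"roll":[-0.098,-0.098,-0.098,-0.098,-0.098,-0.098,-0.098,-0.098],"fingers":[1,1,1,1,1,1,1,1]}' >/dev/null; python3 h.py
python3 -m crank '{"translation":[[-4.7,0.7,0],[-4.7,0.6,0],[-4.6,0.5,0],[-4.6,0.4,0],[-4.5,0.3,0],[-4.4,0.3,0],[-4.3,0.2,0],[-4.2,0.2,0]],"roll":[-0.098,-0.098,-0.098,-0.098,-0.098,-0.098,-0.098,-0.098],"fingers":[1,1,1,1,1,1,1,1]}' >/dev/null; python3 h.py
python3 - <<'E'
from h import *
cv2.imwrite("pics/s4.png",cv2.resize(get_image("scene")[130:310,230:410],(540,540),interpolation=cv2.INTER_CUBIC))
E
```

```text
t 7.7 stand mm [-56.2  15.9 141.1] yawY -0.921 F xs,ys,z [-0.61 -0.16  0.01] w 0.085 g 0.4 q6 0.81
t 8.5 stand mm [-89.3  28.9 141.2] yawY -0.137 F xs,ys,z [ 0.16 -0.44 -0.  ] w 0.085 g 0.4 q6 -0.04
```

View pics/s4.png

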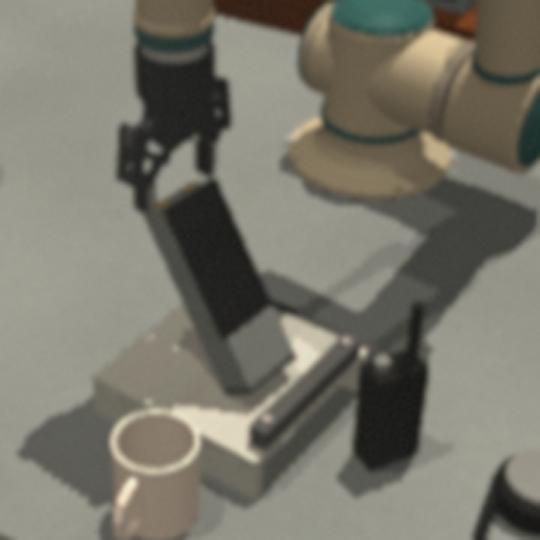

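The gripper is now a quarter turn round, both fingers beyond the module's end, and the module still rests at about 58° on the far finger. Next I'll bring the second finger in behind the end.

```bash
python3 -m crank '{"translation":[[-2.5,0,0],[0,3,0],[0,3,0],[0,3,0],[0,3,0],[0,3,0]],"roll":[-0.06,0,0,0,0,0],"fingers":[1,0.93,0.86,0.79,0.72,0.65]}' >/dev/null; python3 h.py
python3 -m crank '{"translation":[[0,3,0],[0,3,0],[0,3,0],[0,3,0],[0,3,0],[0.7,0,0],[0,0,0]],"roll":[0,0,0,0,0,0.06,0],"fingers":[0.58,0.51,0.44,0.37,0.3,0.3,0.3]}' >/dev/null; python3 h.py
```

```text
t 9.2 stand mm [-91.   13.9 141.3] yawY -0.081 F xs,ys,z [-1.67  0.22  1.3 ] w 0.056 g 0.6 q6 -0.10
t 9.8 stand mm [-89.7  -0.8 141.1] yawY -0.141 F xs,ys,z [-0.06  0.45  0.91] w 0.026 g 0.5 q6 -0.04
```

Run:
```python
import numpy as np
p=np.radians(np.r_[58.4:10:17j, 7.5,5,2.5,0])
x=26-200*np.cos(p);z=200*np.sin(p)
for i,(a,b) in enumerate(zip(np.diff(x),-np.diff(z))): print(round(np.degrees(p[i+1]),1),"[%.1f,0,%.1f]"%(a,b*.93),end="; ")
```

```text
55.4 [-8.8,0,5.4]; 52.4 [-8.5,0,5.8]; 49.3 [-8.2,0,6.2]; 46.3 [-7.8,0,6.6]; 43.3 [-7.4,0,7.0]; 40.2 [-7.0,0,7.3]; 37.2 [-6.6,0,7.7]; 34.2 [-6.2,0,8.0]; 31.2 [-5.7,0,8.3]; 28.2 [-5.2,0,8.5]; 25.1 [-4.7,0,8.8]; 22.1 [-4.2,0,9.0]; 19.1 [-3.7,0,9.2]; 16.0 [-3.2,0,9.4]; 13.0 [-2.7,0,9.5]; 10.0 [-2.1,0,9.6]; 7.5 [-1.3,0,8.0]; 5.0 [-0.9,0,8.1]; 2.5 [-0.6,0,8.1]; 0.0 [-0.2,0,8.1];
```

```bash
python3 -m crank '{"translation":[[-8.8,0,5.4],[-8.5,0,5.8],[-8.2,0,6.2],[-7.8,0,6.6],[-7.4,0,7],[-7,0,7.3],[0,0,0],[0,0,0]],"roll":[0,0,0,0,0,0,0,0],"fingers":[0.3,0.3,0.3,0.3,0.3,0.3,0.3,0.3]}' >/dev/null; python3 h.py
python3 - <<'E'
from h import *
cv2.imwrite("pics/s5.png",cv2.resize(get_image("scene")[130:310,200:410],(630,540),interpolation=cv2.INTER_CUBIC))
E
```

```text
t 10.7 stand mm [-137.8    0.1  102.9] yawY -0.142 F xs,ys,z [-0.99  0.68 -0.02] w 0.026 g 0.8 q6 -0.13
```

View pics/s5.png

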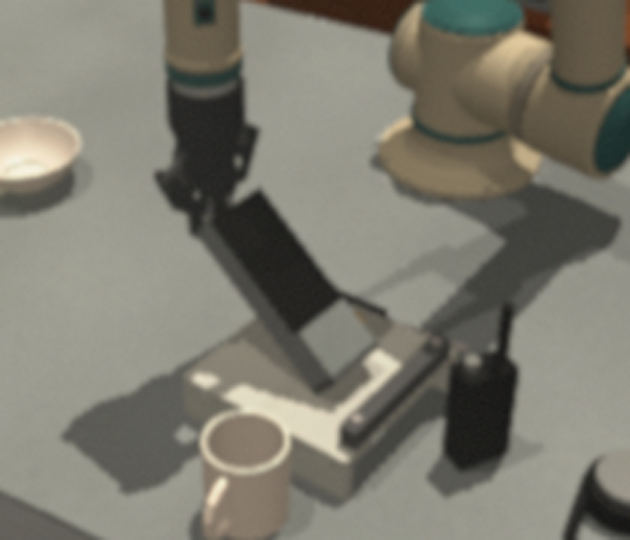

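The module lies at about 42°, resting on the fingertips, with its foot still in place. I'll continue down the arc, pressing slightly inwards.

```bash
python3 -m crank '{"translation":[[-3.1,0,3.8],[-3.1,0,3.8],[-3,0,4],[-2.9,0,4],[-2.7,0,4.1],[-2.6,0,4.1],[-2.4,0,4.2],[-2.4,0,4.2]],"roll":[0,0,0,0,0,0,0,0],"fingers":[0.3,0.3,0.3,0.3,0.3,0.3,0.3,0.3]}' >/dev/null; python3 h.py
python3 -m crank '{"translation":[[-2.2,0,4.3],[-2.2,0,4.3],[-2,0,4.4],[-1.9,0,4.4],[0,0,0],[0,0,0]],"roll":[0,0,0,0,0,0],"fingers":[0.3,0.3,0.3,0.3,0.3,0.3]}' >/dev/null; python3 h.py
python3 - <<'E'
from h import *
cv2.imwrite("pics/s6.png",cv2.resize(get_image("scene")[170:310,200:360],(640,560),interpolation=cv2.INTER_CUBIC))
E
```

```text
t 11.5 stand mm [-159.9    0.6   70.4] yawY -0.141 F xs,ys,z [-1.01  1.12 -1.46] w 0.026 g 0.7 q6 -0.18
t 12.1 stand mm [-168.1    0.7   53.3] yawY -0.141 F xs,ys,z [-1.59 -0.23 -1.43] w 0.026 g 0.8 q6 -0.19
```

View pics/s6.png

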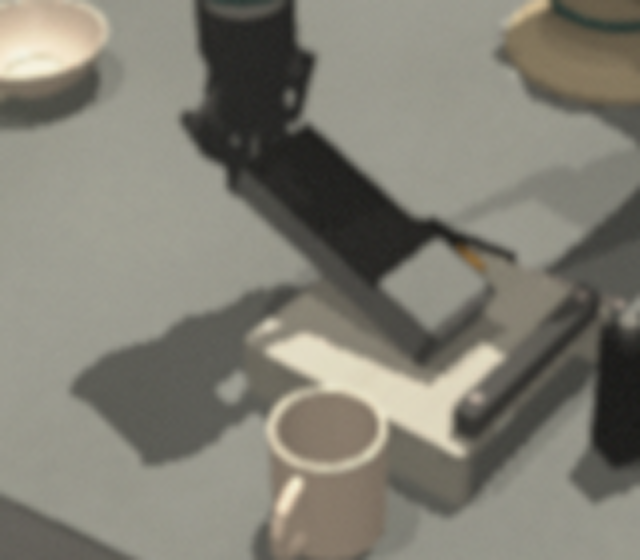

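The module is at about 20–25°, its near lower edge running from the pivot corner at crop (425,358) to the end at about (240,185), with the fingers at the end face. I'll compare that with the model.

Run:
```python
from h import *
for p in (18,20,22,24,26):
    f=np.radians(p);P=[s2w(np.array(q)/1e3) for q in [(26,-45,0),(26-200*np.cos(f),-45,200*np.sin(f))]]
    print(p,26-200*np.cos(f)-11,200*np.sin(f),np.round((proj("scene",P)-[200,170])*4,0).tolist())
```

```text
18 -175.2113032590307 61.803398874989476 [[420.0, 366.0], [221.0, 205.0]]
20 -172.9385241571817 68.40402866513374 [[420.0, 366.0], [222.0, 199.0]]
22 -170.4367709133575 74.9213186831824 [[420.0, 366.0], [224.0, 194.0]]
24 -167.70909152852016 81.34732861516004 [[420.0, 366.0], [227.0, 188.0]]
26 -164.7588092598334 87.67422935781548 [[420.0, 366.0], [229.0, 183.0]]
```

```bash
python3 -m crank '{"translation":[[-1.3,0,3],[-1.3,0,3],[-1.2,0,3],[-1.1,0,3]],"roll":[0,0,0,0],"fingers":[0.3,0.3,0.3,0.3]}' >/dev/null; python3 h.py
python3 -m crank '{"translation":[[-1.0,0,3],[-1,0,3],[-0.9,0,3],[-0.8,0,3]],"roll":[0,0,0,0],"fingers":[0.3,0.3,0.3,0.3]}' >/dev/null; python3 h.py
python3 h.py
```

```text
t 12.6 stand mm [-173.     0.9   41.1] yawY -0.141 F xs,ys,z [-1.72 -0.65  0.29] w 0.026 g 0.9 q6 -0.20
t 12.9 stand mm [-176.7    0.9   29.1] yawY -0.141 F xs,ys,z [-2.35 -1.06 -1.78] w 0.026 g 0.9 q6 -0.21
t 12.9 stand mm [-176.7    0.9   29.1] yawY -0.141 F xs,ys,z [-2.35 -1.06 -1.78] w 0.026 g 0.9 q6 -0.21
```

```bash
python3 -m crank '{"translation":[[-0.8,0,3],[-0.8,0,3],[-0.7,0,3],[-0.6,0,3]],"roll":[0,0,0,0],"fingers":[0.3,0.3,0.3,0.3]}' >/dev/null; python3 h.py
python3 -m crank '{"translation":[[-0.6,0,3],[-0.5,0,3],[-0.4,0,2.5],[0,0,0]],"roll":[0,0,0,0],"fingers":[0.3,0.3,0.3,0.3]}' >/dev/null; python3 h.py
python3 - <<'E'
from h import *
cv2.imwrite("pics/s7.png",get_image("scene"))
cv2.imwrite("pics/s7b.png",get_image("scene"))
E
python3 h.py
```

```text
t 13.3 stand mm [-179.1    0.9   17.2] yawY -0.141 F xs,ys,z [-0.1  -0.95  0.21] w 0.025 g 0.0 q6 -0.22
t 13.8 stand mm [-180.8    1.2    8.5] yawY -0.141 F xs,ys,z [ 0.38  0.17 -0.81] w 0.026 g 0.0 q6 -0.22
t 13.8 stand mm [-180.9    1.     8.9] yawY -0.141 F xs,ys,z [-0.52  0.58 -0.55] w 0.026 g 0.0 q6 -0.22
```

```bash
cat > fit.py <<'E'
from h import *
def fit(path,cam="scene"):
    g=cv2.cvtColor(cv2.imread(path),cv2.COLOR_BGR2GRAY).astype(float);best=[]
    def val(P): 
        uv=proj(cam,P).astype(np.float32);return cv2.remap(g.astype(np.float32),uv[:,0].reshape(-1,1),uv[:,1].reshape(-1,1),cv2.INTER_LINEAR).ravel()
    n=np.arange(70,180,6)
    for f in np.arange(0,30,1.):
        c,s=np.cos(np.radians(f)),np.sin(np.radians(f))
        for px in range(20,84,2):
            for y0 in (-13,-10,-7):
                def pt(a,h,y): return s2w(np.array([px-a*c+h*s,y0+y,a*s+h*c])/1e3)
                ii=val([pt(a,40,-26) for a in n]);                  # fins, far side
                oo=val([pt(a,30,-35) for a in n]);bb=val([pt(a,-5,-35) for a in n[:8]]); 
                gf=val([pt(a,40,y) for a in (20,40) for y in (-20,0,20)])
                ft=val([pt(0,20,y) for y in (-20,0,20)])
                best.append((np.mean(oo)-np.mean(ii)+np.mean(bb)*.5-np.mean(oo)*.5+np.mean(gf)-np.mean(ii),f,px,y0))
    best.sort(reverse=True);print(path,[tuple(np.round(b,1)) for b in best[:6]])
E
python3 - <<'E'
import cv2,numpy as np
from h import *
g=cv2.cvtColor(cv2.imread("pics/s7.png"),cv2.COLOR_BGR2GRAY)
for n,f in(("s6-like",24),("flat",0)):
    c,s=np.cos(np.radians(f)),np.sin(np.radians(f))
    for lab,h,y in (("fin mid",40,-5),("side",20,-35),("below",-6,-35)):
        P=[s2w(np.array([26-a*c+h*s,-10+y,a*s+h*c])/1e3) for a in range(-60,200,13)]
        print(n,lab,[int(g[int(v),int(u)]) for u,v in proj("scene",P)])
E
python3 -c "
from fit import *
fit('pics/s7.png')"
```

```text
s6-like fin mid [69, 100, 126, 117, 68, 67, 97, 109, 96, 75, 34, 35, 59, 117, 146, 152, 152, 151, 123, 47]
s6-like side [56, 160, 212, 207, 102, 57, 73, 78, 113, 131, 39, 38, 38, 35, 34, 35, 34, 35, 37, 59]
s6-like below [51, 81, 206, 214, 206, 118, 95, 80, 72, 74, 72, 67, 49, 39, 36, 33, 36, 36, 47, 65]
flat fin mid [127, 129, 91, 70, 68, 141, 150, 151, 151, 56, 35, 39, 34, 35, 35, 37, 34, 36, 35, 55]
flat side [99, 138, 153, 123, 65, 71, 72, 75, 75, 72, 72, 72, 74, 73, 73, 73, 73, 75, 73, 108]
flat below [85, 161, 213, 215, 214, 121, 125, 120, 115, 126, 124, 128, 142, 128, 116, 71, 71, 73, 102, 149]Traceback (most recent call last):
  File "<string>", line 3, in <module>
    fit('pics/s7.png')
    ~~~^^^^^^^^^^^^^^^
  File "fit.py", line 15, in fit
    ft=val([pt(0,20,y) for y in (-20,0,20)])
  File "fit.py", line 5, in val
    uv=proj(cam,P).astype(np.float32);return cv2.remap(g.astype(np.float32),uv[:,0].reshape(-1,1),uv[:,1].reshape(-1,1),cv2.INTER_LINEAR).ravel()
       ~~~~^^^^^^^
  File "h.py", line 9, in proj
    i=camera_info(n);return cv2.projectPoints(np.atleast_2d(np.array(P,float)),np.array(i["rvec"],float),np.array(i["tvec"],float),i["mtx"],None)[0][:,0]
ValueError: time passes only in moves, steps and waits
```

The grey levels along the flat-model lines fit well: grey block from the foot to 55 mm, then fins, with the side face continuous. So the module is lying flat with its foot near x = 26 mm. I'll back off slightly, centre the fingers and push.

```bash
python3 -m crank '{"translation":[[-8,0,0],[-4,0,0],[0,6,0],[0,5,0],[0,0,0],[0,0,0]],"roll":[0,0,-0.015,0,0,0],"fingers":[0.3,0.3,0.4,0.45,0.45,0.45]}' >/dev/null; python3 h.py
python3 -m crank '{"translation":[[3,0,0],[3,0,0],[3,0,0],[2,0,0],[2,0,0],[2,0,0],[2,0,0]],"roll":[0,0,0,0,0,0,0],"fingers":[0.45,0.45,0.45,0.45,0.45,0.45,0.45]}' >/dev/null; python3 h.py
```

```text
t 14.4 stand mm [-193.    -9.9    8.8] yawY -0.126 F xs,ys,z [-0.54 -0.05 -0.06] w 0.038 g 0.0 q6 -0.25
t 15.2 stand mm [-176.5  -10.2    8.9] yawY -0.126 F xs,ys,z [-2.97 -0.93 -1.36] w 0.038 g 1.2 q6 -0.22
```

```bash
python3 -m crank '{"translation":[[3,0,0],[4,0,0],[4,0,0],[4,0,0],[4,0,0],[4,0,0],[4,0,0],[4,0,0]],"roll":[0,0,0,0,0,0,0,0],"fingers":[0.45,0.45,0.45,0.45,0.45,0.45,0.45,0.45]}' >/dev/null; python3 h.py
python3 -m crank '{"translation":[[3,0,0],[2,0,0],[1.5,0,0],[0,0,0]],"roll":[0,0,0,0],"fingers":[0.45,0.45,0.45,0.45]}' >/dev/null; python3 h.py
python3 - <<'E'
from h import *
cv2.imwrite("pics/s8.png",cv2.resize(get_image("top")[170:280,200:310],(440,440),interpolation=cv2.INTER_CUBIC))
cv2.imwrite("pics/s8full.png",get_image("top"))
E
```

```text
t 15.9 stand mm [-144.8   -9.9    8.9] yawY -0.126 F xs,ys,z [-3.18 -0.54  0.45] w 0.038 g 1.5 q6 -0.16
t 16.4 stand mm [-138.3  -10.     8.9] yawY -0.126 F xs,ys,z [-1.26  0.68  0.28] w 0.039 g 0.8 q6 -0.15
```

Now in small steps until the force rises.

```bash
python3 -m crank '{"translation":[[1.5,0,0],[1.5,0,0],[1,0,0]],"roll":[0,0,0],"fingers":[0.45,0.45,0.45]}' >/dev/null; python3 h.py
python3 -m crank '{"translation":[[1,0,0],[1,0,0]],"roll":[0,0],"fingers":[0.45,0.45]}' >/dev/null; python3 h.py
python3 -m crank '{"translation":[[1,0,0],[1,0,0]],"roll":[0,0],"fingers":[0.45,0.45]}' >/dev/null; python3 h.py
```

```text
t 16.8 stand mm [-134.7  -10.     8.9] yawY -0.126 F xs,ys,z [-3.39 -0.89  0.86] w 0.038 g 1.6 q6 -0.14
t 16.9 stand mm [-132.6  -10.1    8.9] yawY -0.126 F xs,ys,z [-4.25  0.3   1.39] w 0.039 g 1.7 q6 -0.14
t 17.1 stand mm [-130.6  -10.     8.9] yawY -0.126 F xs,ys,z [-3.85 -0.31  0.4 ] w 0.039 g 1.7 q6 -0.13
```

```bash
python3 -m crank '{"translation":[[1,0,0],[1,0,0]],"roll":[0,0],"fingers":[0.45,0.45]}' >/dev/null; python3 h.py
python3 -m crank '{"translation":[[1,0,0]],"roll":[0],"fingers":[0.45]}' >/dev/null; python3 h.py
```

```text
t 17.4 stand mm [-129.1  -10.1    8.9] yawY -0.125 F xs,ys,z [-7.43 -0.14 -0.21] w 0.038 g 3.7 q6 -0.13
t 17.4 stand mm [-129.1  -10.5    9. ] yawY -0.124 F xs,ys,z [-10.77  -1.48   0.06] w 0.038 g 5.2 q6 -0.13
```

The force rose while the position stopped, so the foot is on the bar. I'll come away and look.

```bash
python3 -m crank '{"translation":[[0,0,0],[-2,0,0],[-5,0,0],[-15,0,0],[-20,0,0],[0,0,-40],[0,0,-50],[0,0,-50]],"roll":[0,0,0,0,0,0,0,0],"fingers":[0.45,0.45,0.45,0.45,0.45,0.45,0.45,0.45]}' >/dev/null; python3 h.py
python3 -m crank '{"translation":[[-40,0,-20],[-40,0,-20],[-40,0,0],[-40,0,0],[0,0,0]],"roll":[0,0,0,0,0],"fingers":[0.45,0.45,0.45,0.45,0.45]}' >/dev/null; python3 h.py
python3 - <<'E'
from h import *
a=get_image("top");b=get_image("scene")
cv2.imwrite("pics/f.png",np.hstack([cv2.resize(x,(400,500),interpolation=cv2.INTER_CUBIC) for x in (a[140:300,185:313],b[170:330,210:338])]))
E
```

```text
t 18.2 stand mm [-170.2   -9.1  149.9] yawY -0.127 F xs,ys,z [-0.33 -1.76  0.07] w 0.038 g 0.0 q6 -0.21
t 18.8 stand mm [-334.9   -9.   188.7] yawY -0.131 F xs,ys,z [ 0.38  0.33 -0.13] w 0.038 g 0.0 q6 -0.50
```

View pics/f.png

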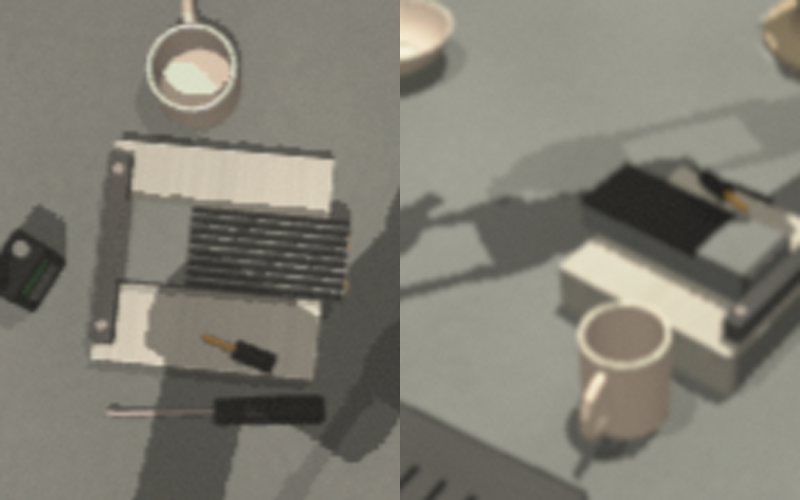

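The module lies flat with its fins up. Its foot (grey block, left edge around x = 130 in the left crop) is squarely against the bar, and the plug, mug, driver and radio have not moved. Handing in.

```bash
python3 -c "
from rig import manip
print(manip.sign_off())"
```

```text
the job is handed in; nothing more can be done
None
```

The job is handed in, at about 19 s of the 64 s allowed: the module lies flat, fins up, with its foot squarely against the bar and the bystanders in view unmoved, but the fingers lost contact near the end of the lowering (at roughly 10–16°), so its last drop was unsupported and I could not confirm it stayed under the 3.5 rad/s limit.

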